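# Eject the battery pack from its charging dock and trap it

### The arm

A 6-joint arm with a two-finger parallel gripper is mounted at the origin on the work surface; the furniture and walls round the work are solid. World frame = base frame: x ahead of the robot, y to its left, z up, the work surface at z = 0. Lengths are in mm, angles in rad, forces in N, time in s.
With the tool pointing down it reaches from about 350 to 875 mm from the base axis. Payload 4.2 kg.
Tool frame: the origin (TCP) lies midway between the tips of the shut fingers; the grasp point (between the pads) lies 19 mm behind it; z points along the fingers, y is the line along which they close (so a half turn about z gives the same grasp; the last joint's range is limited). The gripper opens to 85 mm and grips with 20 to 120 N. Pads are 22 mm wide; open, the fingers measure 114 mm over their backs; the gripper's body (76 mm by 85 mm) begins 54 mm behind the grasp point. The pads swing forward as they close: fully open they stand 13 mm farther back than shut.
Start: joints at [1.401, 0.385, 0.008, 0, -1.194, -0.259], TCP at [259.829, 568.408, 231.312] pointing down, gripper open.
Joint ranges: [-3.14, 3.14], [-1.21, 2.06], [-1.07, 1.41], [-3.16, 2.05], [-2.99, -0.16], [-3.1, 3.1]. Speed limits (rad/s): [2.79, 2.79, 3.14, 3.14, 3.14, 3.14].

### API

Orientations are given as a unit quaternion [x, y, z, w].
In Python, from bench import arm gives the robot as it stands. The module is installed in compiled form; this text tells all that it offers.
- The arm moves only by the shell command python3 -m handwheel 'ROWS' [OPENING]. ROWS is JSON, a list of rows, each an object of numbers: "x", "y", "z": the shift along the world's x, y, z each as a share of 20 cm, from -1 to 1; "ax", "ay", "az": the turn, a rotation vector about the world's x, y, z each as a share of 90 degrees, from -1 to 1. In form: [{"x": .., "y": .., "z": .., "ax": .., "ay": .., "az": ..}, ...]. A call has exactly 8 rows; each row shifts and turns the commanded pose from where the row before left it; what a row does not reach is not made up. A row lasts 1/10 s, in which the tool goes at most 50 mm and 8.59 degrees, less where a joint would pass 70% of its speed; a pose out of reach is approached as far as the arm can. A call with a number of a shift or a turn outside -1 to 1 is refused whole. A call with a gripper value outside its range is refused whole. OPENING is the opening, from -1 (shut) to 1 (fully open), set as the call begins (- or left out, the last holds). The fingers move at their own pace and stop on an object; the grip force is fixed at half the most. Time passes only in rows, so rows that do not move let the fingers close, or fill a call up. It gives the time, the measured TCP pose, the force, the opening and the grip force at its end, in the units of the state.
- arm.read_state(): the state, without advancing time (a new reading comes with each control period).
- arm.get_image(name): name is "scene" or "top"; returns the picture (384x512x3 uint8, red, green, blue); there is no depth.
- arm.camera_params(name): a dict with "K" (3x3 intrinsics, pixels), "k1" (the pictures are not rectified: a ray, as slopes to the right and down, at radius r is drawn at 1 + k1 r^2 times it, then the intrinsics apply), "position" and "orientation" of the camera in the world. Camera axes: x right, y down, z forward; pixel columns grow to the right and rows downward; lengths in mm; the calibration is good to about 2 mm. A picture is of the moment at which its call begins. camera_params takes no time and is no camera call.
- arm.job_done(): hands the job in; it is judged then, once.
The state is a dict: "clock": time; "joints": joint angles; "joint_vel": joint speeds; "joint_efforts": joint torques, N m; "position": TCP position; "ee_rot": TCP orientation; "contact_force": force on the tool from outside, world axes, zero at the start; "wrist_torque": the same for the moment, N m; "gripper_width": finger opening in mm; "grasp_force": force on a finger pad.
Only numpy, scipy, OpenCV 4.12 (cv2) and the standard library are available. Lean on these libraries where they do the work, as an engineer would, in place of code of your own. Each camera call takes 0.05 s, during which the arm holds its last target. There are 200 camera calls.

### The job

Press the eject key of the charging dock fully down with one finger while the other finger stands in front of the bay, so that the spring pops the battery pack out against that finger and it cannot slide away; let it come out by no more than 3 cm. Nothing is grasped or lifted, and the things standing about stay where they are. Finish while still holding: the key kept down and the popped pack trapped by your finger.

Things in the scene. Friction and masses are not known exactly. Their poses are not given: they have to be found in the camera images.
- dock: Grey charging dock, fixed. x runs from its front into the bay, y left as seen looking into the bay, z up. Origin on the work surface under the bay's centre line, 18 mm in front of the mouth. Plinth 20 mm high, x -50 to 98, y -40 to 40 mm. Bay behind the mouth: 53 mm wide, cheeks 63 and lips 67 mm high. Wing for the key: x -35 to 35, y to 94 mm; collar round the key 27 mm high.
- bay_mouth (a point): Middle of the bay's mouth on its floor: dock frame x 18, y 0, z 20 mm, below the front face of the seated pack. In front of it (x -50 to 18 mm) lies a flat open apron, top at z 20 mm.
- latch (a point): Top of the steel latch tooth in front of the pack, dock frame x 14.7, y 0, z 25 mm: 6 (x) x 18 (y) mm, 5 mm above the apron. It sinks with the key.
- pack: Black battery pack, 60 (x) x 50 (y) x 40 (z) mm, about 0.15 kg, loose in the bay. Origin at the centre of its underside, axes as the dock's. Seated: origin at x 48, y 0, z 20 mm in the dock frame, front face at x 18, top at z 60 mm. It pops out towards the dock's -x; a finger whose near side stands 10 mm before the face lets it out 10 mm.
- plunger (a joint): Spring plunger behind the pack: 0 with the pack seated, up to 0.034 m pushed out. It pushes the pack out fast, at once when the latch has sunk, with 5.5 N falling to 2 N; after 34 mm the pack slides on by itself and off the apron. Nothing but a finger already standing there can stop it.
- eject_key (a joint): Travel of the eject key: 0 up, 0.009 m fully down. It springs back when let go. Pushing it takes 2 N at first, 6 N fully down, plus some rubbing of the latch, which lets go at about 0.005 m.
- key_top (a point): Centre of the eject key's top, moving with it: dock frame x 0, y 65 mm, z 40 mm up, 31 mm fully down. Top 38 (x) x 36 (y) mm. The key is 65 mm left of the bay's centre line and 18 mm before the mouth: with the two fingers along the dock's y, their middles 65 mm apart, one is over the key and the other in front of the pack.
- staples: Bystander: small carton of staples, 38 x 64 x 22 mm, on the surface in front of the dock; origin at the centre of its underside. Must not be disturbed.
- stamp: Bystander: rubber stamp with turned wooden handle, 28 x 50 x 76 mm high, standing behind the dock; origin at the centre of its underside. Must not be disturbed.
- loupe: Bystander: round black loupe, 43 mm across, 36 mm high, standing beyond the carton, off the dock's front; origin at the centre of its underside. Must not be disturbed.
Not all that is in view belongs to the job. What is shaped like the dock but orange is not meant. What is shaped like the pack but red is not meant.

How it is judged (in metres and radians):
On the way:
1. the eject key is pressed down past its latch point (value of joint eject_key above 0.005 m), for 0.1 s.
At the end, for the whole second after the job is handed in: The key is still down (over 5.5 mm), a finger presses against the pack with over 0.5 N, the pack has come out of the bay by 3 to 32 mm, lies flat on the apron (under 8 mm up) and straight (within 0.2 rad), and is at rest (value of joint eject_key above 0.0055 m and contact force between the fingers and pack above 0.5 N and x of pack in the frame of dock between 0.016 and 0.045 m and z of pack in the frame of dock below 0.028 m and angle between the x axis of pack and the x axis of dock, either way round below 0.2 rad and linear speed of pack below 0.02 m/s); the arm keeps its last pose, push and grip.
It fails at once if the pack slid away: more than 32 mm out (x of pack in the frame of dock below 0.016 m).
It fails at once if the pack was lifted (z of pack in the frame of dock above 0.032 m).
It fails at once if the staples carton was disturbed (distance of staples from where it was at the start of the episode above 0.015 m or angle between staples's own z axis and vertical above 0.35 rad).
It fails at once if the stamp was disturbed (distance of stamp from where it was at the start of the episode above 0.015 m or angle between stamp's own z axis and vertical above 0.35 rad).
It fails at once if the loupe was disturbed (distance of loupe from where it was at the start of the episode above 0.015 m or angle between loupe's own z axis and vertical above 0.35 rad).
It also fails if it takes over 32 s, if anything falls off the work surface, if the arm or the gripper's body presses on something with over 40 N, if the wrist force passes 120 N, or if a joint passes its speed limit or range.

## Working session

There is one attempt and no reset: what is moved stays moved. The work goes in short steps, Python scripts to look and compute and a shell command to move; the robot and the scene stay as the last step left them, time stands still between calls to the robot, and variables do not carry over. Pictures are saved under pics/ and viewed, at most 10 in all, crops included, and the job is handed in when it is done.

```bash
mkdir -p pics
python3 - <<'E'
from bench import arm
import cv2
for n in("scene","top"):
    cv2.imwrite(f"pics/{n}0.png",arm.get_image(n)[:,:,::-1]); print(arm.camera_params(n))
print(arm.read_state())
E
```

```text
{'K': array([[460.96990715,   0.        , 251.09188133],
       [  0.        , 460.96990715, 191.77255858],
       [  0.        ,   0.        ,   1.        ]]), 'k1': -0.024904797727954276, 'position': array([-261.82029322,  946.07057639,  589.75639416]), 'orientation': array([-0.24843823,  0.80480559, -0.51857825,  0.14711564])}
{'K': array([[376.86116807,   0.        , 252.9277877 ],
       [  0.        , 376.86116807, 184.3787206 ],
       [  0.        ,   0.        ,   1.        ]]), 'k1': -0.010571270834425543, 'position': array([ 255.18800539,   20.38048608, 1225.96523229]), 'orientation': array([-0.70012207,  0.71265565, -0.03233234,  0.03009366])}
{'clock': 0.1, 'joints': array([ 1.40061135e+00,  3.85460143e-01,  6.75946813e-03, -4.19390728e-04,
       -1.19399052e+00, -2.58595700e-01]), 'joint_vel': array([-0.00062418, -0.00235015,  0.00491002,  0.00112748, -0.00055443,
       -0.00184686]), 'joint_efforts': array([-3.98614120e-04, -3.93317986e+01,  1.88931584e+01,  4.19793338e+00,
       -2.57176151e-03,  5.75884769e-06]), 'position': array([259.62568318, 567.95260718, 230.3438828 ]), 'ee_rot': array([ 9.77089368e-01, -2.12827234e-01, -1.52852553e-04,  9.55120469e-04]), 'contact_force': array([-0.31111743, -0.40427101,  0.10963176]), 'wrist_torque': array([-0.03994185, -0.00986917, -0.01568034]), 'grasp_force': 0.0, 'gripper_width': 85.52206567775015}
```

View pics/scene0.png

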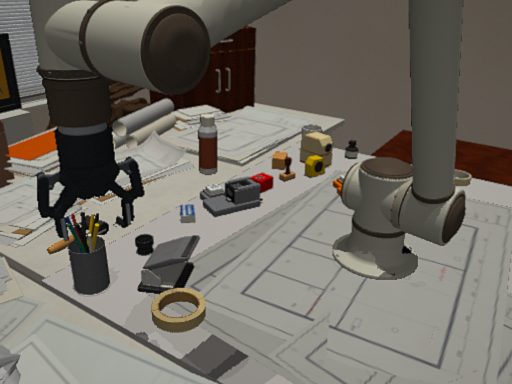

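View pics/top0.png

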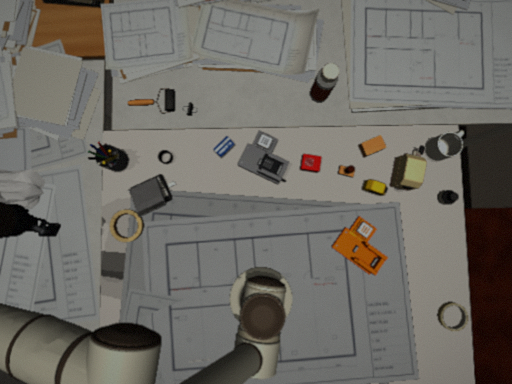

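Grey dock at top (263,160); the orange dock at (360,247) and the red pack at (311,162) are decoys. The grey one fits the description, so I'll confirm it with an enlarged crop.

```bash
cat > h.py <<'E'
import numpy as np,cv2
from bench import arm
from scipy.spatial.transform import Rotation as R
C={n:arm.camera_params(n) for n in("scene","top")}
def ray(n,uv):
    c=C[n];d=cv2.undistortPoints(np.float64([[uv]]),c["K"],np.float64([c["k1"],0,0,0]))[0,0]
    # k1 applies on undistorted slopes: same model as OpenCV
    return c["position"],R.from_quat(c["orientation"]).apply([d[0],d[1],1])
def at(n,uv,z):
    p,d=ray(n,uv);return p+d*(z-p[2])/d[2]
def proj(n,P):
    c=C[n];q=R.from_quat(c["orientation"]).inv().apply(np.atleast_2d(P)-c["position"])
    return cv2.projectPoints(q,np.zeros(3),np.zeros(3),c["K"],np.float64([c["k1"],0,0,0]))[0][:,0]
E
python3 - <<'E'
import cv2
from h import *
a=cv2.imread("pics/top0.png")[120:195,205:305]; b=cv2.imread("pics/scene0.png")[160:225,170:280]
a=cv2.resize(a,(800,600),interpolation=cv2.INTER_CUBIC);cv2.imwrite("pics/ca.png",a)
b=cv2.resize(b,(792,468),interpolation=cv2.INTER_CUBIC);cv2.imwrite("pics/cb.png",b)
print(at("top",(263,160),20), at("top",(263,290),0),proj("top",[[0,0,0]]))
E
```

```text
[440.42999487 -18.35022401  20.        ] [ 24.98444616 -10.56010499   0.        ] [[259.8415237  298.05753994]]
```

View pics/ca.png

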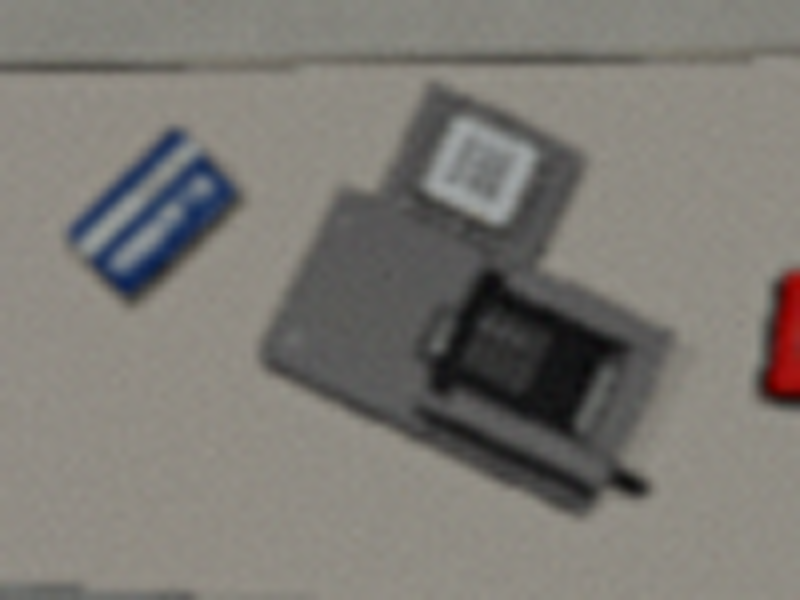

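View pics/cb.png

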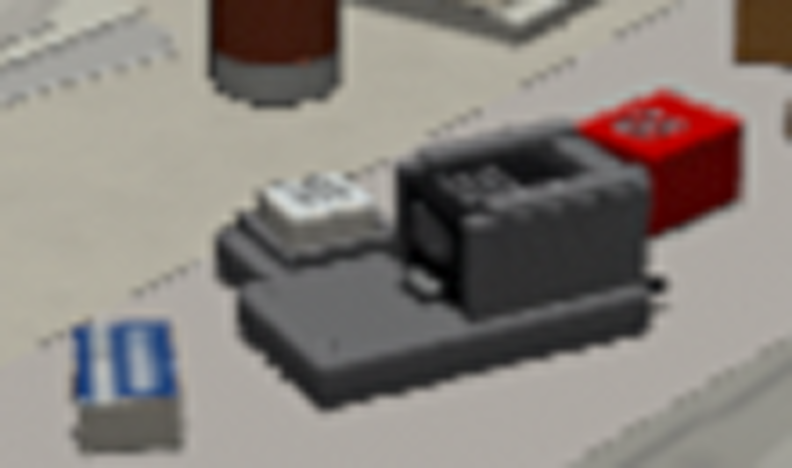

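The crops confirm it: grey dock with white key (top px 265,141), black pack in the bay, latch at about (260,162). The front faces +y, with the staples at about (224,147). Next: fit the dock pose.

Run:
```python
from h import *
f=lambda u,v:((u+.5)/8-.5+205,(v+.5)/8-.5+120)
im=cv2.imread("pics/top0.png")
hsv=cv2.cvtColor(im,cv2.COLOR_BGR2HSV)
m=np.zeros(im.shape[:2],np.uint8); m[132:150,255:275]=(hsv[132:150,255:275,2]>125)
m=cv2.morphologyEx(m,cv2.MORPH_CLOSE,np.ones((5,5)))
ys,xs=np.nonzero(m); print(len(xs),xs.min(),xs.max(),ys.min(),ys.max()); kc=(xs.mean(),ys.mean()); print("key px",kc)
obs=[(kc,(0,65,40)),(f(345,188),(-50,40,20)),(f(263,362),(-50,-40,20)),(f(588,514),(98,-40,20)),(f(672,335),(98,40,63))]
W=np.array([at("top",p,q[2])[:2] for p,q in obs]);D=np.array([q[:2] for _,q in obs],float)
wm,dm=W.mean(0),D.mean(0);a,b=D-dm,W-wm
th=np.arctan2((a[:,0]*b[:,1]-a[:,1]*b[:,0]).sum(),(a*b).sum())
Rm=np.array([[np.cos(th),-np.sin(th)],[np.sin(th),np.cos(th)]]);t=wm-Rm@dm
print("th",np.degrees(th),"t",t);print("res",W-(D@Rm.T+t))
for n,im2 in(("top",im),("scene",cv2.imread("pics/scene0.png"))):
    for q in [(0,65,40),(14.7,0,25),(-50,-40,20),(-50,40,20),(98,-40,20),(-35,94,20),(35,94,20)]:
        print(n,q,proj(n,np.r_[Rm@q[:2]+t,q[2]]).round(1))
s=arm.read_state();print(R.from_quat(s["ee_rot"]).as_matrix().round(3))
# staples, loupe
b=cv2.inRange(hsv,(100,80,40),(130,255,255));b[:,:205]=0;b[:,245:]=0
ys,xs=np.nonzero(b);print("staples",at("top",((xs.min()+xs.max())/2,(ys.min()+ys.max())/2),22),"loupe",at("top",(166,157),36))
```

```text
180 255 274 132 147
key px (np.float64(265.4888888888889), np.float64(138.46666666666667))
th -117.10914265657006 t [441.15546094   4.18994607]
res [[ 7.65598271 -1.63568475]
 [-2.76734591 -0.26817537]
 [-2.14106183 -2.46854031]
 [ 1.43903647 -0.37407096]
 [-4.18661144  4.7464714 ]]
top (0, 65, 40) [[265.  140.8]]
top (14.7, 0, 25) [[260.1 161.7]]
top (-50, -40, 20) [[236.7 164.2]]
top (-50, 40, 20) [[247.6 142.2]]
top (98, -40, 20) [[278.  184.3]]
top (-35, 94, 20) [[259.  129.5]]
top (35, 94, 20) [[278.4 138.9]]
scene (0, 65, 40) [[213.9 185.6]]
scene (14.7, 0, 25) [[228.4 197.8]]
scene (-50, -40, 20) [[213.7 209.8]]
scene (-50, 40, 20) [[201.8 198.4]]
scene (98, -40, 20) [[260.8 199.1]]
scene (-35, 94, 20) [[199.  190.3]]
scene (35, 94, 20) [[220.4 186. ]]
[[ 0.909 -0.416 -0.001]
 [-0.416 -0.909 -0.002]
 [ 0.     0.002 -1.   ]]
staples [486.46748607 108.62936466  22.        ] loupe [453.08989844 291.41914495  36.        ]
```

```bash
cat > dock.py <<'E'
from h import *
f=lambda u,v:((u+.5)/8-.5+205,(v+.5)/8-.5+120)
obs=[(f(480,171),(0,65,40)),(f(345,188),(-50,40,20)),(f(263,362),(-50,-40,20)),(f(588,514),(98,-40,20)),(f(434,83),(-35,94,20)),(f(585,155),(35,94,20)),(f(438,335),(14.7,0,25))]
W=np.array([at("top",p,q[2])[:2] for p,q in obs]);D=np.array([q[:2] for _,q in obs],float)
wm,dm=W.mean(0),D.mean(0);a,b=D-dm,W-wm
th=np.arctan2((a[:,0]*b[:,1]-a[:,1]*b[:,0]).sum(),(a*b).sum())
Rm=np.array([[np.cos(th),-np.sin(th)],[np.sin(th),np.cos(th)]]);t=wm-Rm@dm
def w(x,y):return Rm@[x,y]+t
E
python3 - <<'E'
from dock import *
print("th",np.degrees(th),"t",t);print("res",W-(D@Rm.T+t))
c=cv2.imread("pics/scene0.png")
for q in [(0,65,40),(14.7,0,25),(-50,-40,20),(98,-40,20)]: print(q,proj("scene",np.r_[w(*q[:2]),q[2]]).round(1))
print("cb pts",[(u/7.2+170,v/7.2+160) for u,v in[(315,192),(425,280),(325,400),(645,322)]])
for x in(0,-5): print(w(x,32.5),w(x,0),w(x,65))
print("yaw of dock y axis deg",np.degrees(th)+90)
E
```

```text
th -116.19523840902042 t [440.26345914   4.3616525 ]
res [[ 0.12756502  0.39057755]
 [-1.44875895 -1.36785631]
 [-0.25007839 -2.42776782]
 [ 1.22018104  0.725635  ]
 [-0.59291245 -0.9955019 ]
 [-0.48201973  1.08018784]
 [ 1.42602345  2.59472564]]
(0, 65, 40) [[213.8 185.7]]
(14.7, 0, 25) [[228.6 197.8]]
(-50, -40, 20) [[214.3 209.9]]
(98, -40, 20) [[260.9 198.9]]
cb pts [(213.75, 186.66666666666666), (229.02777777777777, 198.88888888888889), (215.13888888888889, 215.55555555555554), (259.5833333333333, 204.72222222222223)]
[469.42554853  -9.98486424] [440.26345914   4.3616525 ] [498.58763792 -24.33138098]
[471.63270495  -5.49838895] [442.47061556   8.84812779] [500.79479434 -19.84490569]
yaw of dock y axis deg -26.19523840902042
```

```bash
R='' ; python3 -m handwheel '[{"x":0.066,"y":-0.179,"az":-0.0636},{"x":0.066,"y":-0.179,"az":-0.0636},{"x":0.066,"y":-0.179,"az":-0.0636},{"x":0.066,"y":-0.179,"az":-0.0636},{"x":0.066,"y":-0.179,"az":-0.0636},{"x":0.066,"y":-0.179,"az":-0.0636},{"x":0.066,"y":-0.179,"az":-0.0636},{"x":0.066,"y":-0.179,"az":-0.0636}]' 0.19
python3 -m handwheel '[{"x":0.066,"y":-0.179,"az":-0.0636},{"x":0.066,"y":-0.179,"az":-0.0636},{"x":0.066,"y":-0.179,"az":-0.0636},{"x":0.066,"y":-0.179,"az":-0.0636},{"x":0.066,"y":-0.179,"az":-0.0636},{"x":0.066,"y":-0.179,"az":-0.0636},{"x":0.066,"y":-0.179,"az":-0.0636},{"x":0.066,"y":-0.179,"az":-0.0636}]'
```

```text
invalid input at $[0]: expected keys x, y, z, ax, ay, az
invalid input at $[0]: expected keys x, y, z, ax, ay, az
```

```bash
python3 -m handwheel '[{"x":0.066,"y":-0.179,"z":0,"ax":0,"ay":0,"az":-0.0636},{"x":0.066,"y":-0.179,"z":0,"ax":0,"ay":0,"az":-0.0636},{"x":0.066,"y":-0.179,"z":0,"ax":0,"ay":0,"az":-0.0636},{"x":0.066,"y":-0.179,"z":0,"ax":0,"ay":0,"az":-0.0636},{"x":0.066,"y":-0.179,"z":0,"ax":0,"ay":0,"az":-0.0636},{"x":0.066,"y":-0.179,"z":0,"ax":0,"ay":0,"az":-0.0636},{"x":0.066,"y":-0.179,"z":0,"ax":0,"ay":0,"az":-0.0636},{"x":0.066,"y":-0.179,"z":0,"ax":0,"ay":0,"az":-0.0636}]' 0.19
python3 -m handwheel '[{"x":0.066,"y":-0.179,"z":0,"ax":0,"ay":0,"az":-0.0636},{"x":0.066,"y":-0.179,"z":0,"ax":0,"ay":0,"az":-0.0636},{"x":0.066,"y":-0.179,"z":0,"ax":0,"ay":0,"az":-0.0636},{"x":0.066,"y":-0.179,"z":0,"ax":0,"ay":0,"az":-0.0636},{"x":0.066,"y":-0.179,"z":0,"ax":0,"ay":0,"az":-0.0636},{"x":0.066,"y":-0.179,"z":0,"ax":0,"ay":0,"az":-0.0636},{"x":0.066,"y":-0.179,"z":0,"ax":0,"ay":0,"az":-0.0636},{"x":0.066,"y":-0.179,"z":0,"ax":0,"ay":0,"az":-0.0636}]'
```

```text
clock: 0.9
position: [365.5, 280.3, 231.1]
ee_rot: [0.816, -0.578, -0.0, 0.0]
contact_force: [1.0, 0.6, 0.8]
gripper_width: 50.7
grasp_force: 0.0
clock: 1.7
position: [471.1, -6.0, 231.1]
ee_rot: [-0.527, 0.85, 0.0, -0.0]
contact_force: [1.4, 1.0, 0.5]
gripper_width: 50.7
grasp_force: 0.0
```

```bash
python3 -m handwheel '[{"x":0,"y":0,"z":-0.11,"ax":0,"ay":0,"az":0},{"x":0,"y":0,"z":-0.11,"ax":0,"ay":0,"az":0},{"x":0,"y":0,"z":-0.11,"ax":0,"ay":0,"az":0},{"x":0,"y":0,"z":-0.11,"ax":0,"ay":0,"az":0},{"x":0,"y":0,"z":-0.11,"ax":0,"ay":0,"az":0},{"x":0,"y":0,"z":-0.11,"ax":0,"ay":0,"az":0},{"x":0,"y":0,"z":-0.11,"ax":0,"ay":0,"az":0},{"x":0,"y":0,"z":0,"ax":0,"ay":0,"az":0}]'
python3 - <<'E'
from dock import *
s=arm.get_image("scene")[:,:,::-1];tp=arm.get_image("top")[:,:,::-1]
a=cv2.resize(s[130:225,160:280],(760,600),interpolation=cv2.INTER_CUBIC)
cv2.imwrite("pics/s1.png",a)
print(arm.read_state()["position"])
E
```

```text
clock: 2.5
position: [468.6, -5.1, 74.6]
ee_rot: [-0.528, 0.849, 0.001, -0.004]
contact_force: [-0.2, -0.2, 0.1]
gripper_width: 50.7
grasp_force: 0.0
[471.07425095  -4.46129063  77.38269805]
```

View pics/s1.png

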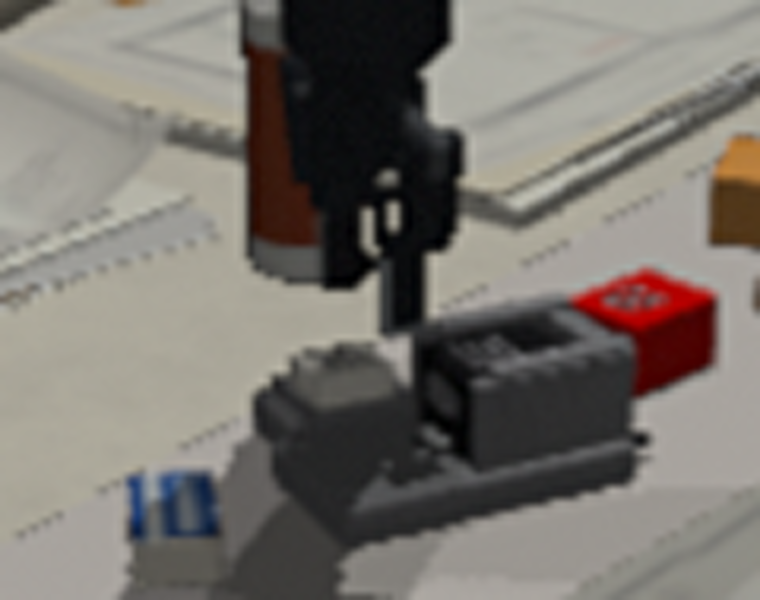

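The front finger's tip (black) is at crop (385–425,330), about px (223.6,182), and it seems just before the mouth. I'll compare it with its predicted projection.

Run:
```python
from dock import *
s=arm.read_state();p=s["position"];y=R.from_quat(s["ee_rot"]).apply([0,1,0]);x=R.from_quat(s["ee_rot"]).apply([1,0,0])
print(p,"dock xy of tcp",Rm.T@(p[:2]-t),"tool y deg",np.degrees(np.arctan2(y[1],y[0])))
for z in(0,3,6):
  for sg in(1,-1):
    q=p+sg*32.5*y+[0,0,z]; print(z,sg,Rm.T@(q[:2]-t),proj("scene",[q,q+11*x,q-11*x]).round(1).tolist())
```

```text
[471.07425095  -4.46129063  77.38269805] dock xy of tcp [-5.68406413 31.54109435] tool y deg 153.86616335155955
0 1 [-5.64923509 -0.95888408] [[222.2, 182.4], [225.8, 181.6], [218.7, 183.1]]
0 -1 [-5.71889316 64.04107277] [[211.9, 174.4], [215.4, 173.7], [208.5, 175.0]]
3 1 [-5.64923509 -0.95888408] [[222.2, 181.4], [225.8, 180.6], [218.7, 182.1]]
3 -1 [-5.71889316 64.04107277] [[211.9, 173.4], [215.4, 172.7], [208.5, 174.1]]
6 1 [-5.64923509 -0.95888408] [[222.2, 180.4], [225.8, 179.6], [218.7, 181.1]]
6 -1 [-5.71889316 64.04107277] [[211.9, 172.4], [215.4, 171.8], [208.4, 173.1]]
```

The position fits: the near side is about 12 mm before the pack and the other finger is over the key. Next: down to just above the key.

```bash
python3 -m handwheel '[{"x":0,"y":0,"z":-0.03,"ax":0,"ay":0,"az":0},{"x":0,"y":0,"z":-0.03,"ax":0,"ay":0,"az":0},{"x":0,"y":0,"z":-0.03,"ax":0,"ay":0,"az":0},{"x":0,"y":0,"z":-0.03,"ax":0,"ay":0,"az":0},{"x":0,"y":0,"z":-0.03,"ax":0,"ay":0,"az":0},{"x":0,"y":0,"z":-0.03,"ax":0,"ay":0,"az":0},{"x":0,"y":0,"z":0,"ax":0,"ay":0,"az":0},{"x":0,"y":0,"z":0,"ax":0,"ay":0,"az":0}]'
python3 -m handwheel '[{"x":0,"y":0,"z":-0.01,"ax":0,"ay":0,"az":0},{"x":0,"y":0,"z":-0.01,"ax":0,"ay":0,"az":0},{"x":0,"y":0,"z":0,"ax":0,"ay":0,"az":0},{"x":0,"y":0,"z":0,"ax":0,"ay":0,"az":0},{"x":0,"y":0,"z":0,"ax":0,"ay":0,"az":0},{"x":0,"y":0,"z":0,"ax":0,"ay":0,"az":0},{"x":0,"y":0,"z":0,"ax":0,"ay":0,"az":0},{"x":0,"y":0,"z":0,"ax":0,"ay":0,"az":0}]'
```

```text
clock: 3.4
position: [471.0, -4.4, 41.1]
ee_rot: [-0.529, 0.849, 0.0, -0.0]
contact_force: [-0.2, 0.0, 0.0]
gripper_width: 50.9
grasp_force: 0.0
clock: 4.2
position: [471.0, -4.4, 37.3]
ee_rot: [-0.529, 0.849, 0.0, 0.0]
contact_force: [-0.6, 0.4, -0.2]
gripper_width: 50.8
grasp_force: 0.0
```

```bash
python3 -m handwheel '[{"x":0,"y":0,"z":-0.01,"ax":0,"ay":0,"az":0},{"x":0,"y":0,"z":-0.01,"ax":0,"ay":0,"az":0},{"x":0,"y":0,"z":0,"ax":0,"ay":0,"az":0},{"x":0,"y":0,"z":0,"ax":0,"ay":0,"az":0},{"x":0,"y":0,"z":0,"ax":0,"ay":0,"az":0},{"x":0,"y":0,"z":0,"ax":0,"ay":0,"az":0},{"x":0,"y":0,"z":0,"ax":0,"ay":0,"az":0},{"x":0,"y":0,"z":0,"ax":0,"ay":0,"az":0}]'
python3 - <<'E'
from dock import *
s=arm.get_image("scene")[:,:,::-1]
cv2.imwrite("pics/s2.png",cv2.resize(s[140:225,180:280],(700,595),interpolation=cv2.INTER_CUBIC))
E
```

```text
clock: 5.0
position: [471.2, -4.3, 33.4]
ee_rot: [-0.529, 0.849, -0.0, 0.0]
contact_force: [0.3, -1.1, 3.3]
gripper_width: 50.8
grasp_force: 1.5
```

View pics/s2.png

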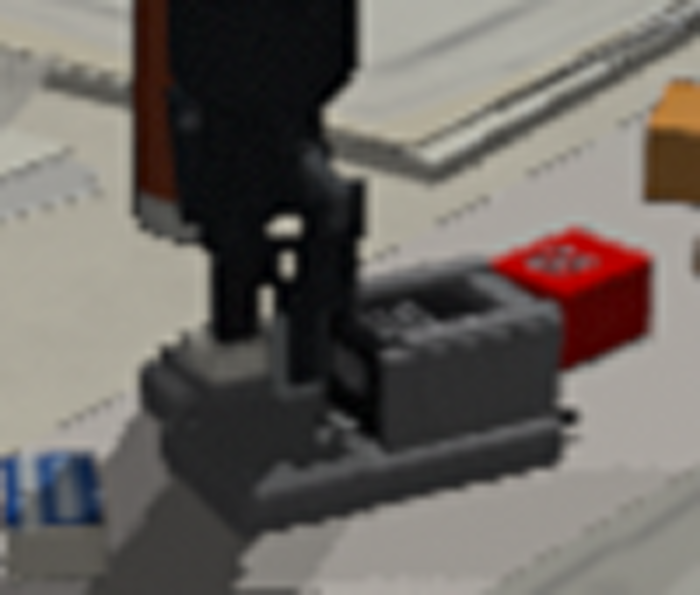

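One finger rests on the key (3.3 N) and the other stands in front of the pack with a small gap. Now to press.

```bash
python3 -m handwheel '[{"x":0,"y":0,"z":-0.01,"ax":0,"ay":0,"az":0},{"x":0,"y":0,"z":-0.01,"ax":0,"ay":0,"az":0},{"x":0,"y":0,"z":-0.01,"ax":0,"ay":0,"az":0},{"x":0,"y":0,"z":-0.01,"ax":0,"ay":0,"az":0},{"x":0,"y":0,"z":0,"ax":0,"ay":0,"az":0},{"x":0,"y":0,"z":0,"ax":0,"ay":0,"az":0},{"x":0,"y":0,"z":0,"ax":0,"ay":0,"az":0},{"x":0,"y":0,"z":0,"ax":0,"ay":0,"az":0}]'
```

```text
clock: 5.85
position: [472.0, -4.1, 27.1]
ee_rot: [-0.529, 0.849, -0.0, 0.001]
contact_force: [-5.5, 1.1, 19.7]
gripper_width: 50.5
grasp_force: 11.5
```

Run:
```python
from dock import *
s=arm.get_image("scene")[:,:,::-1];tp=arm.get_image("top")[:,:,::-1]
cv2.imwrite("pics/s3.png",cv2.resize(np.hstack([s[140:225,190:270],tp[120:205,225:295]]),(800,453),interpolation=cv2.INTER_CUBIC))
q=arm.read_state();print(q["position"],q["contact_force"],q["wrist_torque"])
```

```text
[472.00579938  -4.086297    27.13913291] [-3.58456252  1.1244032  18.82887566] [-0.02969155  0.75280097 -0.21496671]
```

View pics/s3.png

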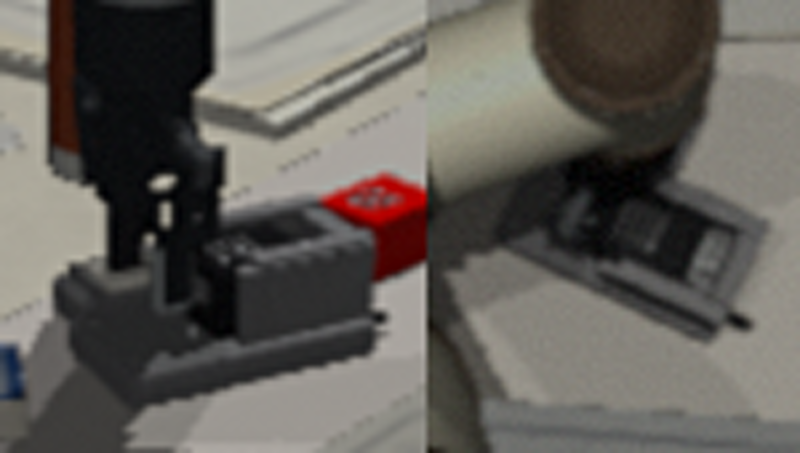

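The pack has popped out about 1 cm against the finger, lying flat and straight. The wrist torque gives about 3 N of pack force. The key is at its stop (about 19 N).

```bash
python3 -c "
from bench import arm
print(arm.job_done())"
```

```text
the job is handed in; nothing more can be done
None
```

I've handed the job in with the eject key held down at its stop and the pack popped out about 1 cm, trapped against the finger; the hand-in gave no verdict.

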